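# Set the tube warmer and clip its lid home

### The job

Ready the tube warmer: slide its heat slider along the track until it lines up with the pointer, then take the lid by its handle and press it down over the tube block, between the two catches, until it snaps in and lies flat and fully home. Finish still holding the lid by its handle and pressing it down firmly, with about 10 N: do not let go. Leave the slider at the pointer, and do not disturb the bottle, beaker or tube rack.

Things in the scene. Friction and masses are not known exactly. Their poses are not given: they have to be found in the camera images.
- warmer: The tube warmer: white housing fixed to the bench, 220 (x) x 200 (y) x 45 mm high. Origin on the bench, z up; its front (track side) looks to its own -x. The flat deck, 45 mm above the bench, spans x = -115 to +105, y = -100 to +100 mm of this frame. The slider track runs along y at x = -72 mm.
- lid_seat (a point): Centre of the top of the aluminium tube block on the warmer (100 mm in x, 90 mm in y; top 55 mm above the bench), at x = +35 mm of the warmer, axes as the warmer's. The lid lies with its underside on it when home. Two sprung catches stand at y = +64 and -64 mm from here: upright grey clips 44 mm long in x, topping out 22 mm above this point.
- catch_nose (a point): Middle of the axis (along x) of the rounded slippery nose, 5 mm radius, of the catch at +y: 14.5 mm above lid_seat, y = +61 mm; the other mirrors it. Both give outwards on springs. Coming down, the lid meets them with its underside 17.5 mm above the block; pushing on takes 10 to 15 N until 10 mm above it; then the force suddenly drops, the catches draw it down, and only on the block does it rise again.
- slider_grip (a point): Centre of the slider's block grip (24 mm in x, 20 mm in y, 30 mm high; its underside 1 mm above the deck, its top 76 mm above the bench). Axes as the warmer's; it slides along +y and -y of the warmer.
- slider (a joint): Position of the slider along its track in m: 0 at the -y end of the warmer (55 mm to -y of the middle), 0.11 at the +y end; grows towards +y. Friction about 1.5 N; it stays where it is left. It starts near the -y end, and the pointer is always further to +y.
- pointer: Small dark steel pointer fixed on the deck in front of the track: 14 mm long in x, 6 mm wide, 5 mm high, tip to +x. Origin on the deck, 5 mm short of the tip, axes as the warmer's. The slider is set when the centre of its grip has the same y (along the track) as this.
- lid_handle (a point): Centre of the lid's grey rib handle: 16 mm wide in x, 52 mm long in y, 28 mm high; its foot 10 mm, this point 24 mm, its top 38 mm above the lid's underside. When home this point is 24 mm above lid_seat, axes parallel to the warmer's. Gripped low, the fingertips can bear on the plate, so pushing does not slip.
- lid: Centre of the underside of the loose lid (about 0.12 kg), which starts flat on the bench: white plate 100 mm in x, 120 mm in y, 10 mm thick, its +y and -y edges rounded to half-circles (5 mm radius). A rib handle stands on its middle. The same either way round (half a turn about z).
- bottle: Bystander: closed bottle, 66 mm across, 160 mm high; origin under its centre.
- beaker: Bystander: open white beaker, 84 mm across, 100 mm high; origin under its centre.
- tube_rack: Bystander: tube rack, 120 (x) x 80 (y) x 35 mm with tubes to 53 mm; origin under its centre.
Things that resemble listed ones, but are neither listed nor needed, are in the scene too. Leave any brown, green or turquoise look-alike of the lid alone.

How it is judged:
By the outcome, as a careful person would: the job done as asked, in the order asked, and still so for the second after the job is handed in, while the arm keeps its last pose, push and grip.
It also fails if it takes over 64 s, if anything falls off the work surface, if the arm or the gripper's body presses on something with over 40 N, if the wrist force passes 120 N, or if a joint passes its speed limit or range.

### The arm

A 7-joint arm with a two-finger parallel gripper is mounted at the origin on the work surface. World frame = base frame: x ahead of the robot, y to its left, z up, the work surface at z = 0. Lengths are in m, angles in rad, forces in N, time in s.
With the tool pointing down it reaches from about 0.4 to 0.925 m from the base axis. Payload 5.6 kg.
Tool frame: the origin (TCP) lies at the very end of the fingers, on their centre line; the grasp point (between the pads) lies 19 mm behind it; z points along the fingers, y is the direction in which the jaws open and shut (so a half turn about z gives the same grasp; the last joint's range is limited). The gripper opens to 85 mm and grips with 20 to 120 N. Pads are 22 mm wide; open, the fingers measure 114 mm over their backs; the gripper's body (76 mm by 85 mm) begins 54 mm behind the grasp point. The pads swing forward as they close: fully open they stand 13 mm farther back than shut.
Start: joints at [1.091, 0.468, -0.012, 1.603, 0.006, 1.071, -0.056], TCP at [0.275, -0.589, 0.231] pointing down, gripper open.
Joint ranges: [-2.53, 2.53], [-0.31, 2.02], [-1.57, 1.55], [0.28, 2.44], [-1.29, 4.43], [0.15, 1.84], [-2.92, 2.92]. Speed limits (rad/s): [2.57, 2.57, 3.14, 3.14, 3.14, 3.14, 3.14].

### API

Orientations are given as a unit quaternion [x, y, z, w].
In Python, from plant import status, snapshot, get_calibration, r, models gives the robot as it stands.
- The arm moves only by the tool jog_arm, never from a script. Its argument "steps" is a list of rows, each an object of numbers: "x", "y", "z": the shift along the tool's x, y, z in cm; "ax", "ay", "az": the turn, a rotation vector about the tool's x, y, z in rad; "fingers": the finger opening in cm, from 0 to 8.54. A call has 1 to 10 rows; each row shifts and turns the commanded pose from where the row before left it, along the tool's axes as they then stand; what a row does not reach is not made up. A row lasts 1/12 s, in which the tool goes at most 41.7 mm and 7.16 degrees, less where a joint would pass 70% of its speed; a pose out of reach is approached as far as the arm can. A call with a gripper value outside its range is refused whole. The fingers move at their own pace and stop on an object; "squeeze" is the grip in N (left out, the last holds). Time passes only in rows, so rows that do not move let the fingers close. It gives the time, the measured TCP pose, the force and the opening at its end, in the units of the state.
- status.sense(): the state, without advancing time (a new reading comes with each control period).
- snapshot(name): name is "scene" or "top"; returns (picture, depth): 400x640x3 uint8, red, green, blue; 400x640 float32, m along the optical axis (not along the pixel's ray), 0 where there is no reading.
- get_calibration(name): a dict with "vertical_fov" (degrees; the focal length in pixels is half the picture's height over the tangent of half this angle, whatever the lens; pixels are square), "cx", "cy" (the principal point, pixels), "R" (3x3) and "t" (3): a world point X has camera coordinates R X + t. Camera axes: x right, y down, z forward; pixel columns grow to the right and rows downward; lengths in m; the calibration is good to about 2 mm. A picture is of the moment at which its call begins. get_calibration takes no time and is no camera call.
- r.sign_off(): hands the job in, once; it reports no verdict.
Trained networks look in the newest picture that a camera, given by its name, has taken for a name from the list of things; names that differ only in an ending like _2 or _b are one class to them, and where a whole thing is asked for, a point or a joint stands for the part that bears it (a point fixed in the world has none). Each returns a list of dicts, best first, with "p" (0 to 1); they miss things now and then, are a little off and sometimes report something else, mostly with a low value. They report only what shows in the picture. A call takes as long as a camera call. They do not tell look-alikes from the thing itself.
- models.trace(camera, target): "region" (400x640 bool, what is visible of it) and "bbox" ([centre column, centre row, width, height] in pixels, round what is visible of it).
The state is a dict: "time_s": time; "joint_pos": joint angles; "joint_vel": joint speeds; "effort": joint torques, N m; "eef_pos": TCP position; "tcp_rot": TCP orientation; "wrist_force": force on the tool from outside, world axes, zero at the start; "moment": the same for the moment, N m; "opening": finger opening in m.
Only numpy, scipy, OpenCV 4.12 (cv2) and the standard library are available. Lean on these libraries where they do the work, as an engineer would, in place of code of your own. Each camera call takes 0.05 s, during which the arm holds its last target. There are 200 camera calls.

## Working session

There is one attempt and no reset: what is moved stays moved. The work goes in short steps, Python scripts to look and compute and a tool call to move; the robot and the scene stay as the last step left them, time stands still between calls to the robot, and variables do not carry over. Pictures are saved under pics/ and viewed, about 8 in all and at most 12, crops included, and the job is handed in when it is done.

Besides the shell and the picture viewer there is one more tool, called after "Emit:" as name(argument=value, ...) on one line, values as JSON. jog_arm: Moves the arm, as the interface text tells. Its arguments: {"type":"object","properties":{"steps":{"type":"array"},"squeeze":{"type":"number"}},"required":["steps"]}

```bash
mkdir -p pics; cat > h.py <<'E'
import numpy as np, cv2
from plant import status, snapshot, get_calibration, r, models
def cal(n):
    c=get_calibration(n); f=200/np.tan(np.radians(c["vertical_fov"])/2)
    return f,c["cx"],c["cy"],np.array(c["R"]),np.array(c["t"])
def world(n,u,v,d):
    f,cx,cy,R,t=cal(n); u,v,d=map(np.asarray,(u,v,d))
    P=np.stack([(u-cx)/f*d,(v-cy)/f*d,d],-1); return (P-t)@R
def ray_z(n,u,v,z):
    f,cx,cy,R,t=cal(n); c=-R.T@t; q=R.T@np.array([(u-cx)/f,(v-cy)/f,1]); return c+q*(z-c[2])/q[2]
def proj(n,X):
    f,cx,cy,R,t=cal(n); p=R@np.asarray(X)+t; return f*p[0]/p[2]+cx,f*p[1]/p[2]+cy
def save(n,im): cv2.imwrite("pics/"+n+".png",cv2.cvtColor(im,cv2.COLOR_RGB2BGR))
E
python3 - <<'E'
from h import *
print(status.sense())
for n in("top","scene"):
    im,d=snapshot(n); save(n+"0",im); np.save(n+"0.npy",d); print(n,cal(n))
    for k in("warmer","lid","slider","pointer","lid_handle","slider_grip"):
        for o in models.trace(n,k)[:3]:
            m=o["region"]&(d>0); v,u=np.nonzero(m)
            if len(v): W=world(n,u,v,d[m]); print(n,k,round(o["p"],2),np.round(o["bbox"]),len(v),np.round(np.median(W,0),3),np.round(np.percentile(W[:,2],[5,95]),3))
E
```

```text
{'time_s': 0.0, 'joint_pos': array([ 1.09098119,  0.46840915, -0.01159949,  1.60361802,  0.00597122,
        1.07141137, -0.05627292]), 'joint_vel': array([ 1.46435341e-03,  1.50558690e-04, -6.93025077e-04,  2.07239204e-04,
        2.82085450e-05,  3.37262338e-04, -7.14813860e-04]), 'effort': array([-1.22556617e-04, -5.32389843e+01,  2.13526661e-02, -2.51311773e+01,
        1.13973932e-02,  7.57813890e-03, -4.46851089e-06]), 'eef_pos': array([ 0.27469204, -0.5884858 ,  0.2303199 ]), 'tcp_rot': array([ 9.76249144e-01,  2.16648999e-01, -2.45672932e-04, -8.71677928e-04]), 'wrist_force': array([-0.56186304,  0.31881857, -0.57472913]), 'moment': array([ 0.04356782, -0.00515377,  0.02815257]), 'opening': 0.08563842598739668}
top (np.float64(365.6312382102122), 315.76032379159847, 196.5927889749586, array([[ 2.16916522e-05, -9.99762795e-01, -2.17796739e-02],
       [-9.90296032e-01,  3.00533197e-03, -1.38941485e-01],
       [ 1.38973983e-01,  2.15713385e-02, -9.90061063e-01]]), array([-0.04112944,  0.54913415,  0.99282703]))
top warmer 0.76 [262. 190.  74.  84.] 5537 [0.564 0.104 0.047] [0.
[... 793 characters left out ...]
4748,  0.05101318, -0.83678664],
       [-0.8321195 , -0.08844361, -0.54749874]]), array([ 0.08906542, -0.23522243,  1.70969814]))
scene warmer 0.59 [364. 229.  74.  56.] 3357 [0.624 0.102 0.046] [0.009 0.059]
scene lid 0.89 [297. 268.  51.  37.] 1110 [ 0.766 -0.091  0.011] [0.005 0.038]
scene lid 0.79 [237. 193.  30.  19.] 509 [ 0.39  -0.377  0.012] [0.006 0.037]
scene lid 0.69 [262. 222.  42.  26.] 708 [ 0.55  -0.245  0.012] [0.004 0.038]
scene lid_handle 0.87 [288. 188.  30.  21.] 452 [ 0.344 -0.193  0.012] [0.007 0.038]
scene lid_handle 0.77 [297. 268.  49.  35.] 1091 [ 0.766 -0.09   0.012] [0.006 0.038]
scene lid_handle 0.73 [236. 196.  30.  19.] 483 [ 0.395 -0.377  0.012] [0.007 0.037]
```

```bash
python3 - <<'E'
import cv2
t=cv2.imread("pics/top0.png")[70:330,190:510]; cv2.imwrite("pics/topc.png",cv2.resize(t,None,fx=2.3,fy=2.3,interpolation=cv2.INTER_CUBIC))
E
```

```text
(no output)
```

View pics/topc.png

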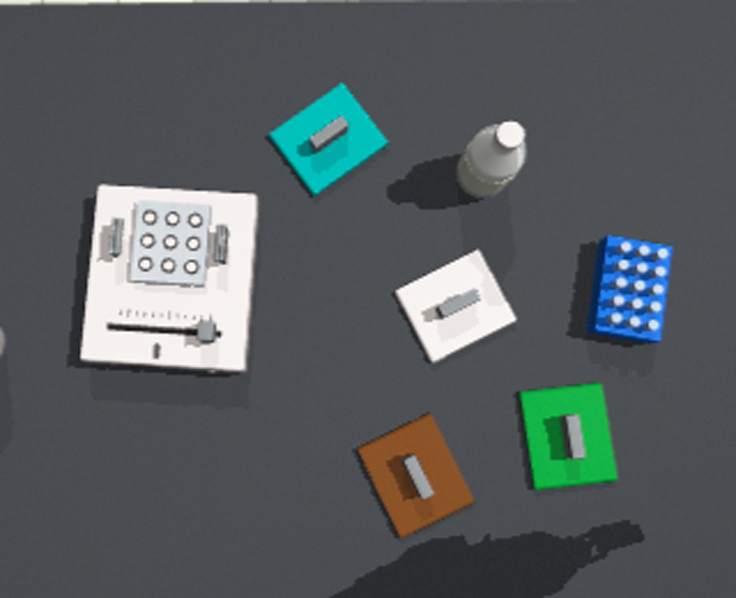

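View pics/scene0.png

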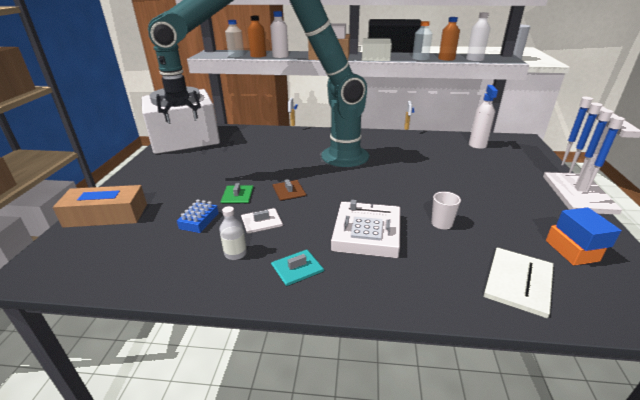

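The top view shows the warmer centred near crop (170,280). Its slider is at (206,331) and the pointer at (157,350), to the left (+y). The white lid is at (456,305), and the teal, green and brown look-alikes lie around it. Next I'll measure poses.

```bash
cat > meas.py <<'E'
from h import *
def rect(P):
    (c,s,a)=cv2.minAreaRect((P[:,:2]*1000).astype(np.float32)); return np.round(c,1),np.round(s,1),round(a,2)
def cloud(n,im,d):
    v,u=np.mgrid[0:400,0:640]; W=world(n,u,v,d); W[d<=0]=9; return W
def box(W,lo,hi): return np.all((W>lo)&(W<hi),-1)
E
python3 - <<'E'
from meas import *
for n in("top","scene"):
    im=cv2.imread(f"pics/{n}0.png")[:,:,::-1].astype(int); d=np.load(n+"0.npy"); W=cloud(n,im,d); print(n)
    def big(m):
        k,l,s,_=cv2.connectedComponentsWithStats(m.astype(np.uint8)); return l==1+np.argmax(s[1:,4])
    m=big(box(W,[.43,-.03,.036],[.72,.24,.052])); print("deck",rect(W[m]),W[m].mean(0),np.median(W[m][:,2]))
    m=big(box(W,[.43,-.03,.0525],[.72,.24,.06])); print("block",rect(W[m]),W[m].mean(0),m.sum())
    m=box(W,[.43,-.03,.066],[.72,.24,.09]); k,l,s,_=cv2.connectedComponentsWithStats(m.astype(np.uint8))
    for i in range(1,k): print(" tall",s[i,4],W[l==i].mean(0),rect(W[l==i]))
    B=box(W,[.42,-.36,.004],[.66,-.14,.017])&(im.min(-1)>130); B=big(B); print("lid",rect(W[B]),W[B].mean(0),B.sum())
    H=box(W,[.42,-.36,.03],[.66,-.16,.045]); H=big(H);print("handle",rect(W[H]),W[H].mean(0),H.sum())
    # pointer: dark pixels on deck in front of track
    D=box(W,[.43,-.03,.036],[.56,.24,.056])&(im.max(-1)<150); k,l,s,ce=cv2.connectedComponentsWithStats(D.astype(np.uint8))
    for i in range(1,k):
        if s[i,4]>4: print(" dark",s[i,4],ce[i],W[l==i].mean(0),rect(W[l==i]))
E
```

```text
top
deck (array([568.1, 107.1]), array([200.8, 221.6]), 86.01) [0.55350199 0.1067783  0.04587996] 0.045892126951704325
block (array([608.8, 104. ]), array([ 90.6, 101.1]), 85.85) [0.60822648 0.10367968 0.0561178 ] 1085
 tall 85 [0.61200213 0.1660634  0.0753388 ] (array([612.5, 166.6]), array([13.8, 44.1]), 86.64)
 tall 81 [0.6030875  0.04094117 0.07544443] (array([604.3,  41.6]), array([13.2, 44.7]), 86.0)
 tall 65 [0.49756596 0.05725207 0.07618558] (array([498.1,  57.2]), array([19.4, 24. ]), 83.1)
lid (array([ 536.6, -248.2]), array([100.3, 119.1]), 26.31) [ 0.53494155 -0.24759903  0.01063869] 1292
handle (array([ 536.1, -247.3]), array([15.2, 51.7]), 26.47) [ 0.53569719 -0.24666289  0.03855412] 109
 dark 19 [262.78947368 193.10526316] [0.55803881 0.10648744 0.04759538] (array([557.7, 108.7]), array([46.4,  2.4]), 86.74)
 dark 109 [255.59633028 212.78899083] [0.50275281 0.12561705 0.04676598] (array([502.8, 124.5]), array([106.7,   8.2]), 85.9)
 dark 8 [284.125 215.375] [0.49523447 0.04563299 0.04837646] (array([494.8,  45.4]), array([5.1, 9.3]), 84.28)
 dark 5 [278.  218.8] [0.485
[... 662 characters left out ...]
0.05385579 0.07431307] (array([502.5,  55.3]), array([24. , 19.8]), 2.42)
 tall 48 [0.61019333 0.03816139 0.0752829 ] (array([607.3,  38.1]), array([12.5, 47.3]), 85.41)
 tall 48 [0.62073741 0.1626509  0.0752484 ] (array([615.4, 162.3]), array([11.9, 43.9]), 87.93)
lid (array([ 536.8, -250.1]), array([106.3, 121.7]), 26.63) [ 0.55063609 -0.24757464  0.01111172] 528
handle (array([ 539.6, -250.3]), array([19.6, 50.6]), 24.05) [ 0.5407393  -0.24939324  0.03727021] 77
 dark 5 [371.6 205. ] [0.47805184 0.11747892 0.05133092] (array([478.8, 117.1]), array([ 3.7, 19.3]), 88.48)
 dark 64 [368.40625  209.890625] [0.50392296 0.10703034 0.04802203] (array([502.3, 108.5]), array([131.8,  26.6]), 89.19)
```

Emit:
jog_arm(steps=[{"x": 2.4, "y": -2.45, "fingers": 5}, {"x": 2.4, "y": -2.45}, {"x": 2.4, "y": -2.45}, {"x": 2.4, "y": -2.45}, {"x": 2.4, "y": -2.45}, {"x": 2.4, "y": -2.45}, {"x": 2.4, "y": -2.45}, {"x": 2.4, "y": -2.45}, {"x": 2.4, "y": -2.45}, {"x": 2.4, "y": -2.45}])

```text
$.steps[0]: bad value
```

Emit:
jog_arm(steps=[{"x": 2.4, "y": -2.45}, {"x": 2.4, "y": -2.45}, {"x": 2.4, "y": -2.45}, {"x": 2.4, "y": -2.45}, {"x": 2.4, "y": -2.45}, {"x": 2.4, "y": -2.45}, {"x": 2.4, "y": -2.45}, {"x": 2.4, "y": -2.45}, {"x": 2.4, "y": -2.45}, {"x": 1.9, "y": -2.45}])

```text
$.steps[0]: bad value
```

Emit:
jog_arm(steps=[{"az": -0.11}, {"az": -0.11}, {"az": -0.11}, {"az": -0.11}, {"az": -0.11}, {"az": -0.11}, {"az": -0.11}, {"az": -0.11}, {"az": -0.11}, {"az": -0.11}])

```text
$.steps[0]: bad value
```

Emit:
jog_arm(steps=[{"az": -0.11}, {"az": -0.11}, {"az": -0.11}, {"az": -0.11}, {"az": -0.11}, {"az": -0.11}, {"az": -0.11}, {"az": -0.11}, {"az": -0.11}, {"az": -0.11}])

```text
$.steps[0]: bad value
```

Emit:
jog_arm(steps=[{"az": -0.11, "z": 2}, {"az": -0.11, "z": 2}, {"az": -0.11, "z": 2}, {"az": -0.105, "z": 2}, {"az": 0}, {"az": 0}])

```text
$.steps[0]: bad value
```

```bash
cat >> h.py <<'E'
def togo(x,y,z,phi):
    "tool-axis cm and az rad to reach TCP world mm target, phi = world angle of tool y, deg"
    from scipy.spatial.transform import Rotation as Ro
    s=status.sense(); M=Ro.from_quat(s["tcp_rot"]).as_matrix(); p=s["eef_pos"]
    d=np.array([x,y,z])/1000-p; ph=np.degrees(np.arctan2(M[1,1],M[0,1])); da=(phi-ph+180)%360-180
    print("t%.2f"%s["time_s"],"tcp",np.round(p*1000,1),"phi %.2f"%ph,"tilt",np.round(M[:2,2],4),"togo cm",np.round(M.T@d*100,2),"az %.3f"%-np.radians(da),"F",np.round(s["wrist_force"],1),"open %.1f"%(s["opening"]*1000))
E
python3 -c "
from h import *
togo(498.5,56.5,54,86)"
```

```text
t0.70 tcp [ 274.9 -589.   231.3] phi -64.98 tilt [-0.     -0.0001] togo cm [ 47.56 -49.04  17.73] az -2.635 F [0.8 0.  0.3] open 85.2
```

Emit:
jog_arm(steps=[{"x": 2.4, "y": -2.45, "z": 0, "ax": 0, "ay": 0, "az": 0, "fingers": 5}])

```text
time_s: 0.78
eef_pos: [0.2822, -0.5618, 0.231]
tcp_rot: [0.977, 0.213, -0.001, 0.002]
wrist_force: [-0.9, -0.1, 0.6]
opening: 0.0753
```

Emit:
jog_arm(steps=[{"x": 2.7, "y": -2.8, "z": 0, "ax": 0, "ay": 0, "az": 0, "fingers": 5}, {"x": 2.7, "y": -2.8, "z": 0, "ax": 0, "ay": 0, "az": 0, "fingers": 5}, {"x": 2.7, "y": -2.8, "z": 0, "ax": 0, "ay": 0, "az": 0, "fingers": 5}, {"x": 2.7, "y": -2.8, "z": 0, "ax": 0, "ay": 0, "az": 0, "fingers": 5}, {"x": 2.7, "y": -2.8, "z": 0, "ax": 0, "ay": 0, "az": 0, "fingers": 5}, {"x": 2.7, "y": -2.8, "z": 0, "ax": 0, "ay": 0, "az": 0, "fingers": 5}, {"x": 2.7, "y": -2.8, "z": 0, "ax": 0, "ay": 0, "az": 0, "fingers": 5}, {"x": 2.7, "y": -2.8, "z": 0, "ax": 0, "ay": 0, "az": 0, "fingers": 5}, {"x": 2.7, "y": -2.8, "z": 0, "ax": 0, "ay": 0, "az": 0, "fingers": 5}, {"x": 2.7, "y": -2.8, "z": 0, "ax": 0, "ay": 0, "az": 0, "fingers": 5}])

```text
time_s: 1.62
eef_pos: [0.4129, -0.187, 0.2317]
tcp_rot: [0.976, 0.217, 0.0, 0.0]
wrist_force: [1.1, 0.1, -0.1]
opening: 0.0495
```

Emit:
jog_arm(steps=[{"x": 2.6, "y": -2.6, "z": 0, "ax": 0, "ay": 0, "az": 0, "fingers": 5}, {"x": 2.6, "y": -2.6, "z": 0, "ax": 0, "ay": 0, "az": 0, "fingers": 5}, {"x": 2.6, "y": -2.6, "z": 0, "ax": 0, "ay": 0, "az": 0, "fingers": 5}, {"x": 2.6, "y": -2.6, "z": 0, "ax": 0, "ay": 0, "az": 0, "fingers": 5}, {"x": 2.6, "y": -2.6, "z": 0, "ax": 0, "ay": 0, "az": 0, "fingers": 5}, {"x": 2.6, "y": -2.6, "z": 0, "ax": 0, "ay": 0, "az": 0, "fingers": 5}, {"x": 2.6, "y": -2.6, "z": 0, "ax": 0, "ay": 0, "az": 0, "fingers": 5}, {"x": 0, "y": 0, "z": 0, "ax": 0, "ay": 0, "az": -0.12, "fingers": 5}, {"x": 0, "y": 0, "z": 0, "ax": 0, "ay": 0, "az": -0.12, "fingers": 5}, {"x": 0, "y": 0, "z": 0, "ax": 0, "ay": 0, "az": -0.12, "fingers": 5}])

```text
time_s: 2.45
eef_pos: [0.5006, 0.0543, 0.2313]
tcp_rot: [0.92, 0.392, 0.0, -0.0]
wrist_force: [0.1, -0.0, -0.6]
opening: 0.0501
```

Emit:
jog_arm(steps=[{"x": 0, "y": 0, "z": 0, "ax": 0, "ay": 0, "az": -0.12, "fingers": 5}, {"x": 0, "y": 0, "z": 0, "ax": 0, "ay": 0, "az": -0.12, "fingers": 5}, {"x": 0, "y": 0, "z": 0, "ax": 0, "ay": 0, "az": -0.12, "fingers": 5}, {"x": 0, "y": 0, "z": 0, "ax": 0, "ay": 0, "az": -0.12, "fingers": 5}, {"x": 0, "y": 0, "z": 0, "ax": 0, "ay": 0, "az": -0.12, "fingers": 5}, {"x": 0, "y": 0, "z": 0, "ax": 0, "ay": 0, "az": -0.12, "fingers": 5}, {"x": 0, "y": 0, "z": 0, "ax": 0, "ay": 0, "az": -0.12, "fingers": 5}, {"x": 0, "y": 0, "z": 0, "ax": 0, "ay": 0, "az": -0.12, "fingers": 5}, {"x": 0, "y": 0, "z": 0, "ax": 0, "ay": 0, "az": -0.12, "fingers": 5}, {"x": 0, "y": 0, "z": 0, "ax": 0, "ay": 0, "az": -0.12, "fingers": 5}])

```text
time_s: 3.28
eef_pos: [0.5006, 0.0531, 0.2315]
tcp_rot: [0.539, 0.842, 0.0, 0.0]
wrist_force: [0.1, -0.8, -0.8]
opening: 0.0497
```

Emit:
jog_arm(steps=[{"x": 0, "y": 0, "z": 1, "ax": 0, "ay": 0, "az": -0.12, "fingers": 5}, {"x": 0, "y": 0, "z": 1, "ax": 0, "ay": 0, "az": -0.12, "fingers": 5}, {"x": 0, "y": 0, "z": 1, "ax": 0, "ay": 0, "az": -0.12, "fingers": 5}, {"x": 0, "y": 0, "z": 1, "ax": 0, "ay": 0, "az": -0.12, "fingers": 5}, {"x": 0, "y": 0, "z": 1, "ax": 0, "ay": 0, "az": -0.12, "fingers": 5}, {"x": 0, "y": 0, "z": 1, "ax": 0, "ay": 0, "az": -0.12, "fingers": 5}, {"x": 0, "y": 0, "z": 1, "ax": 0, "ay": 0, "az": -0.12, "fingers": 5}, {"x": 0, "y": 0, "z": 1, "ax": 0, "ay": 0, "az": -0.12, "fingers": 5}, {"x": 0, "y": 0, "z": 1, "ax": 0, "ay": 0, "az": -0.115, "fingers": 5}])

```text
time_s: 4.03
eef_pos: [0.5007, 0.053, 0.1409]
tcp_rot: [0.032, 0.999, -0.0, 0.0]
wrist_force: [-0.1, -0.1, -0.2]
opening: 0.0499
```

```bash
python3 -c "
from h import *
togo(498.5,56.5,54,86)"
```

```text
t4.03 tcp [500.7  53.  140.9] phi 86.31 tilt [ 0.0004 -0.0002] togo cm [0.24 0.34 8.69] az 0.005 F [-0.1 -0.1 -0.2] open 49.9
```

Emit:
jog_arm(steps=[{"x": 0.2, "y": 0.3, "z": 2, "ax": 0, "ay": 0, "az": 0, "fingers": 5}, {"x": 0, "y": 0, "z": 2, "ax": 0, "ay": 0, "az": 0, "fingers": 5}, {"x": 0, "y": 0, "z": 2, "ax": 0, "ay": 0, "az": 0, "fingers": 5}, {"x": 0, "y": 0, "z": 1.7, "ax": 0, "ay": 0, "az": 0, "fingers": 5}, {"x": 0, "y": 0, "z": 1, "ax": 0, "ay": 0, "az": 0, "fingers": 5}, {"x": 0, "y": 0, "z": 0, "ax": 0, "ay": 0, "az": 0, "fingers": 5}], squeeze=20)

```text
time_s: 4.53
eef_pos: [0.4975, 0.056, 0.0526]
tcp_rot: [0.035, 0.999, -0.0, -0.002]
wrist_force: [0.5, 0.6, 0.0]
opening: 0.0502
```

Emit:
jog_arm(steps=[{"x": 0, "y": 0, "z": 0, "ax": 0, "ay": 0, "az": 0, "fingers": 3}, {"x": 0, "y": 0, "z": 0, "ax": 0, "ay": 0, "az": 0, "fingers": 2.5}, {"x": 0, "y": 0, "z": 0, "ax": 0, "ay": 0, "az": 0, "fingers": 2}, {"x": 0, "y": 0, "z": 0, "ax": 0, "ay": 0, "az": 0, "fingers": 1.5}, {"x": 0, "y": 0, "z": 0, "ax": 0, "ay": 0, "az": 0, "fingers": 1.5}, {"x": 0, "y": 0, "z": 0, "ax": 0, "ay": 0, "az": 0, "fingers": 1.5}])

```text
time_s: 5.03
eef_pos: [0.4995, 0.0561, 0.0554]
tcp_rot: [0.035, 0.999, -0.0, 0.001]
wrist_force: [-1.6, -1.3, 7.1]
opening: 0.0198
```

```bash
python3 - <<'E'
from meas import *
togo(498.5,56.5,54,86)
im,d=snapshot("top"); save("top1",im); im,d=snapshot("scene"); save("scene1",im)
a=cv2.imread("pics/top1.png")[150:250,210:330]; b=cv2.imread("pics/scene1.png")[160:260,310:430]
cv2.imwrite("pics/c1.png",np.hstack([cv2.resize(q,(396,330),interpolation=cv2.INTER_CUBIC) for q in(a,b)]))
E
```

```text
t5.03 tcp [499.5  56.1  55.4] phi 85.98 tilt [ 0.0019 -0.0007] togo cm [0.11 0.03 0.14] az -0.000 F [-1.6 -1.3  7.1] open 19.8
```

View pics/c1.png

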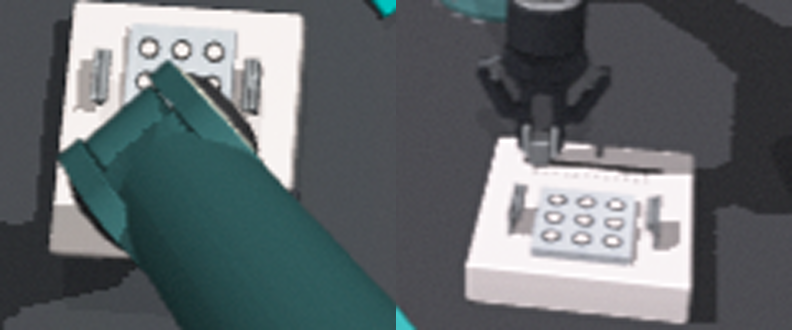

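Slider gripped (opening 19.8 mm). From this contact, the top camera reads about 1 mm too far in +y. The slider needs to go about 60 mm to the pointer.

Emit:
jog_arm(steps=[{"x": 0, "y": 0, "z": -0.15, "ax": 0, "ay": 0, "az": 0, "fingers": 1.5}, {"x": 0, "y": 0.5, "z": 0, "ax": 0, "ay": 0, "az": 0, "fingers": 1.5}, {"x": 0, "y": 0.9, "z": 0, "ax": 0, "ay": 0, "az": 0, "fingers": 1.5}, {"x": 0, "y": 1, "z": 0, "ax": 0, "ay": 0, "az": 0, "fingers": 1.5}, {"x": 0, "y": 1, "z": 0, "ax": 0, "ay": 0, "az": 0, "fingers": 1.5}, {"x": 0, "y": 1, "z": 0, "ax": 0, "ay": 0, "az": 0, "fingers": 1.5}, {"x": 0, "y": 1, "z": 0, "ax": 0, "ay": 0, "az": 0, "fingers": 1.5}, {"x": 0, "y": 0.6, "z": 0, "ax": 0, "ay": 0, "az": 0, "fingers": 1.5}, {"x": 0, "y": 0, "z": 0, "ax": 0, "ay": 0, "az": 0, "fingers": 1.5}, {"x": 0, "y": 0, "z": 0, "ax": 0, "ay": 0, "az": 0, "fingers": 1.5}])

```text
time_s: 5.97
eef_pos: [0.5037, 0.118, 0.0555]
tcp_rot: [0.034, 0.999, 0.001, 0.001]
wrist_force: [6.5, 1.7, -10.2]
opening: 0.0195
```

```bash
python3 - <<'E'
from meas import *
togo(503.7,116.0,54,86)
im,d=snapshot("scene"); b=im[175:235,330:410]
save("c2",cv2.resize(b,(640,480),interpolation=cv2.INTER_CUBIC))
E
```

```text
t5.97 tcp [503.7 118.   55.5] phi 86.07 tilt [0.0017 0.0022] togo cm [-0.01 -0.2   0.15] az 0.001 F [  6.5   1.7 -10.2] open 19.5
```

View pics/c2.png

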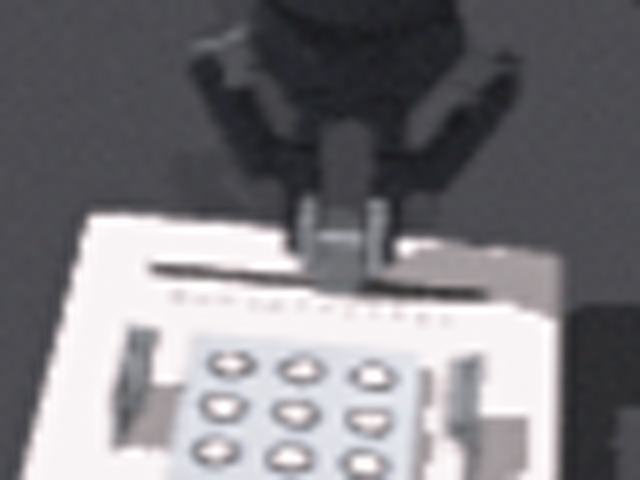

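Emit:
jog_arm(steps=[{"x": 0, "y": -0.2, "z": 0, "ax": 0, "ay": 0, "az": 0, "fingers": 1.5}, {"x": 0, "y": 0, "z": 0, "ax": 0, "ay": 0, "az": 0, "fingers": 1.5}, {"x": 0, "y": 0, "z": 0, "ax": 0, "ay": 0, "az": 0, "fingers": 1.5}])

```text
time_s: 6.27
eef_pos: [0.5035, 0.1154, 0.0555]
tcp_rot: [0.035, 0.999, 0.001, 0.001]
wrist_force: [6.2, 0.4, -10.5]
opening: 0.0193
```

```bash
python3 - <<'E'
from meas import *
for i in range(4): togo(503.7,116.0,54,86); snapshot("top")
E
```

```text
t6.27 tcp [503.5 115.4  55.5] phi 86.03 tilt [0.0015 0.0018] togo cm [-0.02  0.06  0.15] az 0.001 F [  6.2   0.4 -10.5] open 19.3
t6.32 tcp [503.5 115.4  55.5] phi 86.03 tilt [0.0015 0.0018] togo cm [-0.01  0.06  0.15] az 0.001 F [  5.1   0.4 -11.3] open 19.4
t6.37 tcp [503.5 115.4  55.5] phi 86.03 tilt [0.0015 0.0018] togo cm [-0.01  0.06  0.15] az 0.001 F [  4.7   0.5 -10.5] open 19.4
t6.42 tcp [503.5 115.4  55.5] phi 86.03 tilt [0.0015 0.0018] togo cm [-0.01  0.06  0.15] az 0.001 F [  5.2   0.9 -10. ] open 19.3
```

Emit:
jog_arm(steps=[{"x": 0, "y": 0, "z": 0, "ax": 0, "ay": 0, "az": 0, "fingers": 5}, {"x": 0, "y": 0, "z": 0, "ax": 0, "ay": 0, "az": 0, "fingers": 5}, {"x": 0, "y": 0, "z": 0, "ax": 0, "ay": 0, "az": 0, "fingers": 5}, {"x": 0, "y": 0, "z": -2, "ax": 0, "ay": 0, "az": 0, "fingers": 5}, {"x": 0, "y": 0, "z": -4, "ax": 0, "ay": 0, "az": 0, "fingers": 5}, {"x": 0, "y": 0, "z": -4, "ax": 0, "ay": 0, "az": 0, "fingers": 5}, {"x": 0, "y": 0, "z": -3, "ax": 0, "ay": 0, "az": 0, "fingers": 5}])

```text
time_s: 7.05
eef_pos: [0.5027, 0.1154, 0.1886]
tcp_rot: [0.034, 0.999, 0.0, 0.001]
wrist_force: [0.9, -0.4, 0.0]
opening: 0.05
```

Emit:
jog_arm(steps=[{"x": -0.6, "y": -3.6, "z": 0, "ax": 0, "ay": 0, "az": 0, "fingers": 5}, {"x": -0.6, "y": -3.6, "z": 0, "ax": 0, "ay": 0, "az": 0, "fingers": 5}, {"x": -0.6, "y": -3.6, "z": 0, "ax": 0, "ay": 0, "az": 0, "fingers": 5}, {"x": -0.6, "y": -3.6, "z": 0, "ax": 0, "ay": 0, "az": 0, "fingers": 5}, {"x": -0.6, "y": -3.6, "z": 0, "ax": 0, "ay": 0, "az": 0, "fingers": 5}, {"x": -0.6, "y": -3.6, "z": 0, "ax": 0, "ay": 0, "az": 0, "fingers": 5}, {"x": -0.6, "y": -3.6, "z": 0, "ax": 0, "ay": 0, "az": 0, "fingers": 5}, {"x": -0.6, "y": -3.6, "z": 0, "ax": 0, "ay": 0, "az": 0, "fingers": 5}, {"x": -0.6, "y": -3.6, "z": 0, "ax": 0, "ay": 0, "az": 0, "fingers": 5}, {"x": -0.4, "y": -3.7, "z": 0, "ax": 0, "ay": 0, "az": 0, "fingers": 5}])

```text
time_s: 7.88
eef_pos: [0.5355, -0.251, 0.1862]
tcp_rot: [0.035, 0.999, 0.0, 0.0]
wrist_force: [0.9, -0.4, 0.0]
opening: 0.0501
```

Emit:
jog_arm(steps=[{"x": 0, "y": 0, "z": 0, "ax": 0, "ay": 0, "az": 0.115, "fingers": 5}, {"x": 0, "y": 0, "z": 0, "ax": 0, "ay": 0, "az": 0.115, "fingers": 5}, {"x": 0, "y": 0, "z": 0, "ax": 0, "ay": 0, "az": 0.115, "fingers": 5}, {"x": 0, "y": 0, "z": 0, "ax": 0, "ay": 0, "az": 0.115, "fingers": 5}, {"x": 0, "y": 0, "z": 0, "ax": 0, "ay": 0, "az": 0.115, "fingers": 5}, {"x": 0, "y": 0, "z": 0, "ax": 0, "ay": 0, "az": 0.115, "fingers": 5}, {"x": 0, "y": 0, "z": 0, "ax": 0, "ay": 0, "az": 0.115, "fingers": 5}, {"x": 0, "y": 0, "z": 0, "ax": 0, "ay": 0, "az": 0.115, "fingers": 5}, {"x": 0, "y": 0, "z": 0, "ax": 0, "ay": 0, "az": 0.12, "fingers": 5}])

```text
time_s: 8.63
eef_pos: [0.5354, -0.2491, 0.186]
tcp_rot: [0.529, 0.849, 0.0, -0.0]
wrist_force: [0.1, 0.2, -1.0]
opening: 0.0498
```

```bash
python3 - <<'E'
from meas import *
togo(536.5,-248.8,16,26.4)
for n in("top","scene"):
    im,d=snapshot(n); save(n+"2",im); W=cloud(n,im,d); np.save(n+"2.npy",d)
    m=box(W,[.47,.0,.072],[.53,.22,.085]); print(n,"grip",m.sum(),W[m].mean(0),rect(W[m]))
    D=box(W,[.46,.08,.036],[.492,.16,.056])&(im.max(-1)<150); k,l,s,ce=cv2.connectedComponentsWithStats(D.astype(np.uint8))
    for i in range(1,k): print(" dark",s[i,4],ce[i],W[l==i].mean(0),rect(W[l==i]))
im=cv2.imread("pics/top2.png")[165:245,220:300]; cv2.imwrite("pics/c3.png",cv2.resize(im,(560,560),interpolation=cv2.INTER_CUBIC))
E
```

```text
t8.63 tcp [ 535.4 -249.1  186. ] phi 26.12 tilt [-0.0001  0.0005] togo cm [-0.03  0.11 17.  ] az -0.005 F [ 0.1  0.2 -1. ] open 49.8
top grip 64 [0.50206713 0.11786044 0.07671417] (array([502. , 117.9]), array([19.6, 22.1]), 88.86)
 dark 86 [258.86046512 223.03488372] [0.47418665 0.11580832 0.04689968] (array([475.8, 119.5]), array([37.9, 30.8]), 89.57)
 dark 1 [244. 228.] [0.46101443 0.15904063 0.03693701] (array([461., 159.]), array([0., 0.]), 0.0)
scene grip 30 [0.50637191 0.1154763  0.07653236] (array([506.1, 114.5]), array([19.9, 22.7]), 87.24)
 dark 1 [367. 207.] [0.48169617 0.10249891 0.04476229] (array([481.7, 102.5]), array([0., 0.]), 0.0)
 dark 1 [361. 208.] [0.49148537 0.08256175 0.04589712] (array([491.5,  82.6]), array([0., 0.]), 0.0)
 dark 1 [374. 208.] [0.48822516 0.12574078 0.04640357] (array([488.2, 125.7]), array([0., 0.]), 0.0)
```

View pics/c3.png

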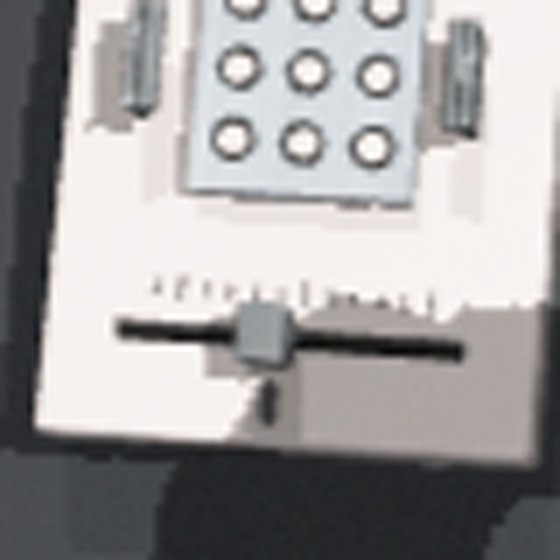

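The slider block at (265,335) sits almost above the pointer at (268,402). I'll check the residual offset with subpixel rays at known heights.

```bash
python3 - <<'E'
from meas import *
a=np.radians(-4); wy=np.array([-np.sin(a),np.cos(a),0])
for k,c in(("0",(281,215)),("2",(258,212))):
    im=cv2.imread(f"pics/top{k}.png"); g=im.astype(float).mean(-1); W=cloud("top",im,np.load(f"top{k}.npy"))
    # pointer: darkness-weighted centroid in small window, background = local median
    w=g[218:228,252:264]; bg=np.median(w); q=np.clip(bg*0.75-w,0,None); q[q<8]=0; v,u=np.mgrid[218:228,252:264]
    pu,pv=(q*u).sum()/q.sum(),(q*v).sum()/q.sum(); P=ray_z("top",pu,pv,.050)
    m=box(W,[.47,.0,.072],[.53,.22,.085]); v,u=np.nonzero(m); ru,rv=cv2.minAreaRect(np.c_[u,v].astype(np.float32))[0]
    G=ray_z("top",u.mean(),v.mean(),.076); G2=ray_z("top",ru,rv,.076)
    print(k,"pointer px",round(pu,2),round(pv,2),P,"grip",u.mean(),v.mean(),G,"dy mm",(G-P)@wy*1e3,(G2-P)@wy*1e3)
    w=np.round(g[217:229,250:266]).astype(int); print(w)
E
```

```text
0 pointer px 257.67 222.24 [0.47616603 0.11861657 0.05      ] grip 278.7741935483871 213.69354838709677 [0.49736656 0.0571763  0.076     ] dy mm -59.81173728504164 -60.05361450558411
[[242 242 242 243 243 243 243 242 242 242 243 243 243 243 243 243]
 [242 243 243 243 243 243 243 243 242 243 243 243 243 243 243 243]
 [243 243 243 243 243 243 243 188 148 230 243 242 243 242 242 243]
 [243 243 243 243 243 242 205 126 102 164 234 242 243 243 243 244]
 [242 242 243 243 243 243 198 120  97 144 232 243 242 243 243 243]
 [243 243 243 243 243 243 189 114  97 181 236 243 243 243 244 243]
 [243 243 243 243 243 243 187 115  98 184 236 243 243 243 244 243]
 [243 243 243 242 242 243 186 113  90 183 236 243 243 243 243 243]
 [243 243 242 243 242 242 196 130 115 227 242 243 243 243 243 243]
 [243 242 243 243 243 243 240 229 225 239 243 243 243 243 243 244]
 [221 223 225 231 235 236 239 239 241 243 244 244 244 244 245 244]
 [ 88  97 105 119 128 135 153 176 189 196 201 208 212 219 217 222]]
2 pointer px 257.84 222.09 [0.47658784 0.11813912 0.05      ] grip 256.390625 211.984375 [0.50213065 0.11799182 
[... 158 characters left out ...]
 133 134 136 138 159 166 166]
 [239 240 240 240 195 216 226 157  89 127 137 138 138 159 167 166]
 [243 243 243 243 240 232 179  95  56  87 129 140 139 160 166 166]
 [244 243 243 243 243 234 171  86  50  81 128 138 138 160 167 167]
 [243 243 243 242 243 189 129  76  52  98 132 138 138 159 167 165]
 [243 243 243 243 243 184 123  77  53  99 133 138 140 161 167 167]
 [243 243 243 243 206 151 124  77  49  99 133 138 140 160 165 167]
 [243 243 243 204 170 147 136 107  74 124 138 139 139 161 166 167]
 [244 243 243 198 165 146 140 136 134 138 140 138 139 161 167 167]
 [221 223 184 158 158 158 143 139 139 139 139 141 140 161 170 168]
 [ 89  97  89  92  95  99 111 121 124 128 130 131 136 142 145 147]]
```

The slider overshoots by about 1.3 mm, because closing the jaws pushed it before the travel began. I'll regrip it centred and fix that before taking the lid.

Emit:
jog_arm(steps=[{"x": 0, "y": 0, "z": 0, "ax": 0, "ay": 0, "az": -0.115, "fingers": 5}, {"x": 0, "y": 0, "z": 0, "ax": 0, "ay": 0, "az": -0.115, "fingers": 5}, {"x": 0, "y": 0, "z": 0, "ax": 0, "ay": 0, "az": -0.115, "fingers": 5}, {"x": 0, "y": 0, "z": 0, "ax": 0, "ay": 0, "az": -0.115, "fingers": 5}, {"x": 0, "y": 0, "z": 0, "ax": 0, "ay": 0, "az": -0.115, "fingers": 5}, {"x": 0, "y": 0, "z": 0, "ax": 0, "ay": 0, "az": -0.115, "fingers": 5}, {"x": 0, "y": 0, "z": 0, "ax": 0, "ay": 0, "az": -0.115, "fingers": 5}, {"x": 0, "y": 0, "z": 0, "ax": 0, "ay": 0, "az": -0.115, "fingers": 5}, {"x": 0, "y": 0, "z": 0, "ax": 0, "ay": 0, "az": -0.123, "fingers": 5}])

```text
time_s: 9.48
eef_pos: [0.5354, -0.2496, 0.186]
tcp_rot: [0.028, 1.0, 0.0, 0.0]
wrist_force: [0.9, 0.8, -0.0]
opening: 0.0501
```

Emit:
jog_arm(steps=[{"x": 0.6, "y": 3.6, "z": 0, "ax": 0, "ay": 0, "az": 0, "fingers": 5}, {"x": 0.6, "y": 3.6, "z": 0, "ax": 0, "ay": 0, "az": 0, "fingers": 5}, {"x": 0.6, "y": 3.6, "z": 0, "ax": 0, "ay": 0, "az": 0, "fingers": 5}, {"x": 0.6, "y": 3.6, "z": 0, "ax": 0, "ay": 0, "az": 0, "fingers": 5}, {"x": 0.6, "y": 3.6, "z": 0, "ax": 0, "ay": 0, "az": 0, "fingers": 5}, {"x": 0.6, "y": 3.6, "z": 0, "ax": 0, "ay": 0, "az": 0, "fingers": 5}, {"x": 0.6, "y": 3.6, "z": 0, "ax": 0, "ay": 0, "az": 0, "fingers": 5}, {"x": 0.5, "y": 3.6, "z": 0, "ax": 0, "ay": 0, "az": 0, "fingers": 5}, {"x": 0.5, "y": 3.6, "z": 0, "ax": 0, "ay": 0, "az": 0, "fingers": 5}, {"x": 0.5, "y": 3.6, "z": 0, "ax": 0, "ay": 0, "az": 0, "fingers": 5}])

```text
time_s: 10.32
eef_pos: [0.502, 0.1149, 0.1861]
tcp_rot: [0.031, 1.0, -0.0, 0.0]
wrist_force: [0.5, 0.1, -0.1]
opening: 0.0506
```

Emit:
jog_arm(steps=[{"x": 0, "y": 0, "z": 3, "ax": 0, "ay": 0, "az": 0, "fingers": 5}, {"x": 0, "y": 0, "z": 3, "ax": 0, "ay": 0, "az": 0, "fingers": 5}, {"x": 0, "y": 0, "z": 0, "ax": 0, "ay": 0, "az": 0, "fingers": 5}])

```text
time_s: 10.57
eef_pos: [0.4991, 0.1127, 0.1218]
tcp_rot: [0.031, 1.0, -0.001, -0.004]
wrist_force: [-1.1, -0.2, 0.3]
opening: 0.0498
```

```bash
python3 -c "
from h import *
togo(503.2,114.2,56,86)"
```

```text
t10.57 tcp [499.1 112.7 121.8] phi 86.47 tilt [-0.008  -0.0015] togo cm [-0.45  0.18  6.57] az 0.008 F [-1.1 -0.2  0.3] open 49.8
```

Emit:
jog_arm(steps=[{"x": 0, "y": 0, "z": 3, "ax": 0, "ay": 0, "az": 0, "fingers": 5}, {"x": 0, "y": 0, "z": 1, "ax": 0, "ay": 0, "az": 0.008, "fingers": 5}, {"x": 0, "y": 0, "z": 0, "ax": 0, "ay": 0, "az": 0, "fingers": 5}, {"x": 0, "y": 0, "z": 0, "ax": 0, "ay": 0, "az": 0, "fingers": 5}, {"x": 0, "y": 0, "z": 0, "ax": 0, "ay": 0, "az": 0, "fingers": 5}, {"x": 0, "y": 0, "z": 0, "ax": 0, "ay": 0, "az": 0, "fingers": 5}])

```text
time_s: 11.07
eef_pos: [0.5035, 0.1131, 0.0872]
tcp_rot: [0.037, 0.999, 0.0, 0.001]
wrist_force: [-0.7, 0.1, -0.3]
opening: 0.0503
```

```bash
python3 -c "
from h import *
for i in range(3): togo(503.2,114.2,56,86);snapshot('top')"
```

```text
t11.07 tcp [503.5 113.1  87.2] phi 85.71 tilt [0.0023 0.0003] togo cm [0.05 0.1  3.12] az -0.005 F [-0.7  0.1 -0.3] open 50.3
t11.12 tcp [503.4 113.   87.1] phi 85.70 tilt [0.0021 0.0001] togo cm [0.04 0.12 3.11] az -0.005 F [0.5 0.9 0.2] open 50.0
t11.17 tcp [503.3 113.   86.9] phi 85.70 tilt [0.0019 0.    ] togo cm [0.03 0.12 3.09] az -0.005 F [0.1 0.4 0.1] open 50.0
```

Settled. Now I'll apply the correction, descend, close to centre the slider, and release.

Emit:
jog_arm(steps=[{"x": 0, "y": 0.12, "z": 1.5, "ax": 0, "ay": 0, "az": 0, "fingers": 5}, {"x": 0, "y": 0, "z": 1.5, "ax": 0, "ay": 0, "az": 0, "fingers": 5}, {"x": 0, "y": 0, "z": 0, "ax": 0, "ay": 0, "az": 0, "fingers": 4}, {"x": 0, "y": 0, "z": 0, "ax": 0, "ay": 0, "az": 0, "fingers": 3}, {"x": 0, "y": 0, "z": 0, "ax": 0, "ay": 0, "az": 0, "fingers": 2.5}, {"x": 0, "y": 0, "z": 0, "ax": 0, "ay": 0, "az": 0, "fingers": 1.5}, {"x": 0, "y": 0, "z": 0, "ax": 0, "ay": 0, "az": 0, "fingers": 1.5}, {"x": 0, "y": 0, "z": 0, "ax": 0, "ay": 0, "az": 0, "fingers": 1.5}, {"x": 0, "y": 0, "z": 0, "ax": 0, "ay": 0, "az": 0, "fingers": 1.5}])

```text
time_s: 11.97
eef_pos: [0.5032, 0.1146, 0.0567]
tcp_rot: [0.037, 0.999, 0.0, 0.001]
wrist_force: [-1.3, 0.5, 6.5]
opening: 0.0192
```

```bash
python3 -c "
from h import *
for i in range(3): togo(503.2,114.2,56,86);snapshot('top')"
```

```text
t11.97 tcp [503.2 114.6  56.7] phi 85.73 tilt [0.0015 0.0002] togo cm [-0.   -0.04  0.07] az -0.005 F [-1.3  0.5  6.5] open 19.2
t12.02 tcp [503.2 114.5  56.7] phi 85.73 tilt [0.0014 0.0001] togo cm [-0.   -0.03  0.07] az -0.005 F [-1.7  1.3  6.9] open 19.3
t12.07 tcp [503.2 114.5  56.7] phi 85.73 tilt [0.0015 0.0001] togo cm [ 0.   -0.03  0.07] az -0.005 F [-0.1 -0.6  6.8] open 19.4
```

Emit:
jog_arm(steps=[{"x": 0, "y": -0.05, "z": 0, "ax": 0, "ay": 0, "az": 0, "fingers": 1.5}, {"x": 0, "y": 0, "z": 0, "ax": 0, "ay": 0, "az": 0, "fingers": 1.5}, {"x": 0, "y": 0, "z": 0, "ax": 0, "ay": 0, "az": 0, "fingers": 5}, {"x": 0, "y": 0, "z": 0, "ax": 0, "ay": 0, "az": 0, "fingers": 5}, {"x": 0, "y": 0, "z": 0, "ax": 0, "ay": 0, "az": 0, "fingers": 5}, {"x": 0, "y": 0, "z": -2, "ax": 0, "ay": 0, "az": 0, "fingers": 5}, {"x": 0, "y": 0, "z": -4, "ax": 0, "ay": 0, "az": 0, "fingers": 5}, {"x": 0, "y": 0, "z": -4, "ax": 0, "ay": 0, "az": 0, "fingers": 5}, {"x": 0, "y": 0, "z": -2, "ax": 0, "ay": 0, "az": 0, "fingers": 5}])

```text
time_s: 12.87
eef_pos: [0.504, 0.1146, 0.1794]
tcp_rot: [0.037, 0.999, 0.001, 0.002]
wrist_force: [0.6, -0.2, 0.6]
opening: 0.0496
```

Emit:
jog_arm(steps=[{"x": -0.6, "y": -3.6, "z": 0, "ax": 0, "ay": 0, "az": 0, "fingers": 5}, {"x": -0.6, "y": -3.6, "z": 0, "ax": 0, "ay": 0, "az": 0, "fingers": 5}, {"x": -0.6, "y": -3.6, "z": 0, "ax": 0, "ay": 0, "az": 0, "fingers": 5}, {"x": -0.6, "y": -3.6, "z": 0, "ax": 0, "ay": 0, "az": 0, "fingers": 5}, {"x": -0.6, "y": -3.6, "z": 0, "ax": 0, "ay": 0, "az": 0, "fingers": 5}, {"x": -0.6, "y": -3.6, "z": 0, "ax": 0, "ay": 0, "az": 0, "fingers": 5}, {"x": -0.6, "y": -3.6, "z": 0, "ax": 0, "ay": 0, "az": 0, "fingers": 5}, {"x": -0.6, "y": -3.6, "z": 0, "ax": 0, "ay": 0, "az": 0, "fingers": 5}, {"x": -0.6, "y": -3.6, "z": 0, "ax": 0, "ay": 0, "az": 0, "fingers": 5}, {"x": -0.6, "y": -3.6, "z": 0, "ax": 0, "ay": 0, "az": 0, "fingers": 5}])

```text
time_s: 13.7
eef_pos: [0.5351, -0.252, 0.1756]
tcp_rot: [0.038, 0.999, -0.0, -0.0]
wrist_force: [-0.1, 0.4, -0.8]
opening: 0.0498
```

Emit:
jog_arm(steps=[{"x": 0, "y": 0, "z": 2, "ax": 0, "ay": 0, "az": 0.115, "fingers": 5}, {"x": 0, "y": 0, "z": 2, "ax": 0, "ay": 0, "az": 0.115, "fingers": 5}, {"x": 0, "y": 0, "z": 2, "ax": 0, "ay": 0, "az": 0.115, "fingers": 5}, {"x": 0, "y": 0, "z": 2, "ax": 0, "ay": 0, "az": 0.115, "fingers": 5}, {"x": 0, "y": 0, "z": 0, "ax": 0, "ay": 0, "az": 0.115, "fingers": 5}, {"x": 0, "y": 0, "z": 0, "ax": 0, "ay": 0, "az": 0.115, "fingers": 5}, {"x": 0, "y": 0, "z": 0, "ax": 0, "ay": 0, "az": 0.115, "fingers": 5}, {"x": 0, "y": 0, "z": 0, "ax": 0, "ay": 0, "az": 0.115, "fingers": 5}, {"x": 0, "y": 0, "z": 0, "ax": 0, "ay": 0, "az": 0.115, "fingers": 5}, {"x": 0, "y": 0, "z": 0, "ax": 0, "ay": 0, "az": 0, "fingers": 5}])

```text
time_s: 14.53
eef_pos: [0.5354, -0.2498, 0.0956]
tcp_rot: [0.528, 0.849, -0.0, -0.0]
wrist_force: [-0.6, 0.5, -0.6]
opening: 0.0499
```

```bash
python3 - <<'E'
from meas import *
a=np.radians(-4); wy=np.array([-np.sin(a),np.cos(a),0])
im,d=snapshot("top"); save("top3",im); W=cloud("top",im,d); np.save("top3.npy",d)
m=box(W,[.47,.0,.072],[.53,.22,.085]); v,u=np.nonzero(m); G=ray_z("top",u.mean(),v.mean(),.076)
for pu in(257.67,257.84): print(m.sum(),G,(G-ray_z("top",pu,222.2,.05))@wy*1e3)
togo(536.5,-250,16,26.4)
E
```

```text
64 [0.50225484 0.11646603 0.076     ] -0.332204823020665
64 [0.50225484 0.11646603 0.076     ] 0.13899845645816938
t14.58 tcp [ 535.4 -249.8   95.7] phi 26.55 tilt [-0.0005 -0.0005] togo cm [-0.07  0.09  7.97] az 0.003 F [-0.3  0.   1.4] open 49.5
```

The slider is now within about 0.3 mm. Next I'll grasp the lid.

Emit:
jog_arm(steps=[{"x": 0, "y": 0.1, "z": 2, "ax": 0, "ay": 0, "az": 0, "fingers": 5}, {"x": 0, "y": 0, "z": 2, "ax": 0, "ay": 0, "az": 0, "fingers": 5}, {"x": 0, "y": 0, "z": 2, "ax": 0, "ay": 0, "az": 0, "fingers": 5}, {"x": 0, "y": 0, "z": 1.5, "ax": 0, "ay": 0, "az": 0, "fingers": 5}, {"x": 0, "y": 0, "z": 0.7, "ax": 0, "ay": 0, "az": 0, "fingers": 4}, {"x": 0, "y": 0, "z": 0, "ax": 0, "ay": 0, "az": 0, "fingers": 3}, {"x": 0, "y": 0, "z": 0, "ax": 0, "ay": 0, "az": 0, "fingers": 2}, {"x": 0, "y": 0, "z": 0, "ax": 0, "ay": 0, "az": 0, "fingers": 1}, {"x": 0, "y": 0, "z": 0, "ax": 0, "ay": 0, "az": 0, "fingers": 1}, {"x": 0, "y": 0, "z": 0, "ax": 0, "ay": 0, "az": 0, "fingers": 1}], squeeze=60)

```text
time_s: 15.42
eef_pos: [0.5368, -0.2496, 0.0146]
tcp_rot: [0.527, 0.85, -0.0, 0.001]
wrist_force: [0.5, 0.2, -1.4]
opening: 0.0151
```

```bash
python3 -c "
from h import *
togo(536.5,-250,13,26.4)"
```

```text
t15.42 tcp [ 536.8 -249.6   14.6] phi 26.43 tilt [ 0.0011 -0.0007] togo cm [-0.02 -0.05  0.16] az 0.000 F [ 0.5  0.2 -1.4] open 15.1
```

Emit:
jog_arm(steps=[{"x": 0, "y": 0, "z": -1, "ax": 0, "ay": 0, "az": 0, "fingers": 1}, {"x": 0, "y": 0, "z": -3, "ax": 0, "ay": 0, "az": 0, "fingers": 1}, {"x": 0, "y": 0, "z": -3, "ax": 0, "ay": 0, "az": 0, "fingers": 1}, {"x": 0, "y": 0, "z": -3, "ax": 0, "ay": 0, "az": 0, "fingers": 1}, {"x": 0, "y": 0, "z": -3, "ax": 0, "ay": 0, "az": 0, "fingers": 1}, {"x": 0, "y": 0, "z": -2, "ax": 0, "ay": 0, "az": 0, "fingers": 1}])

```text
time_s: 15.92
eef_pos: [0.5375, -0.2495, 0.1679]
tcp_rot: [0.527, 0.85, 0.0, 0.002]
wrist_force: [1.3, -0.9, -1.2]
opening: 0.0146
```

Emit:
jog_arm(steps=[{"x": 1.5, "y": 1.2, "z": 0, "ax": 0, "ay": 0, "az": 0, "fingers": 1}, {"x": 2.8, "y": 2.2, "z": 0, "ax": 0, "ay": 0, "az": 0, "fingers": 1}, {"x": 2.8, "y": 2.2, "z": 0, "ax": 0, "ay": 0, "az": 0, "fingers": 1}, {"x": 2.8, "y": 2.2, "z": 0, "ax": 0, "ay": 0, "az": 0, "fingers": 1}, {"x": 2.8, "y": 2.2, "z": 0, "ax": 0, "ay": 0, "az": 0, "fingers": 1}, {"x": 2.8, "y": 2.2, "z": 0, "ax": 0, "ay": 0, "az": 0, "fingers": 1}, {"x": 2.8, "y": 2.2, "z": 0, "ax": 0, "ay": 0, "az": 0, "fingers": 1}, {"x": 2.8, "y": 2.2, "z": 0, "ax": 0, "ay": 0, "az": 0, "fingers": 1}, {"x": 2.8, "y": 2.2, "z": 0, "ax": 0, "ay": 0, "az": 0, "fingers": 1}, {"x": 2.8, "y": 2.2, "z": 0, "ax": 0, "ay": 0, "az": 0, "fingers": 1}])

```text
time_s: 16.75
eef_pos: [0.6058, 0.0848, 0.1649]
tcp_rot: [0.527, 0.85, 0.0, 0.0]
wrist_force: [0.1, -0.8, -0.9]
opening: 0.0148
```

Emit:
jog_arm(steps=[{"x": 1.5, "y": 1.1, "z": 0, "ax": 0, "ay": 0, "az": 0, "fingers": 1}, {"x": 0, "y": 0, "z": 0, "ax": 0, "ay": 0, "az": 0.09, "fingers": 1}, {"x": 0, "y": 0, "z": 0, "ax": 0, "ay": 0, "az": 0.09, "fingers": 1}, {"x": 0, "y": 0, "z": 0, "ax": 0, "ay": 0, "az": 0.09, "fingers": 1}, {"x": 0, "y": 0, "z": 0, "ax": 0, "ay": 0, "az": 0.09, "fingers": 1}, {"x": 0, "y": 0, "z": 0, "ax": 0, "ay": 0, "az": 0.09, "fingers": 1}, {"x": 0, "y": 0, "z": 0, "ax": 0, "ay": 0, "az": 0.08, "fingers": 1}, {"x": 0, "y": 0, "z": 0, "ax": 0, "ay": 0, "az": 0, "fingers": 1}, {"x": 0, "y": 0, "z": 0, "ax": 0, "ay": 0, "az": 0, "fingers": 1}, {"x": 0, "y": 0, "z": 0, "ax": 0, "ay": 0, "az": 0, "fingers": 1}])

```text
time_s: 17.58
eef_pos: [0.6089, 0.1016, 0.1643]
tcp_rot: [0.73, 0.683, 0.0, 0.0]
wrist_force: [-0.5, 0.0, -0.9]
opening: 0.0148
```

```bash
python3 - <<'E'
from meas import *
togo(609.5,101.6,100,-4)
for n in("top","scene"):
    im,d=snapshot(n); save(n+"4",im); W=cloud(n,im,d); np.save(n+"4.npy",d)
    z=W[...,2]; m=box(W,[.5,-.02,.135],[.72,.22,.180])&(im.min(-1)>130); print(n,m.sum())
    if m.sum()>50: print(rect(W[m]),W[m].mean(0))
a=cv2.imread("pics/top4.png")[130:250,200:340]; b=cv2.imread("pics/scene4.png")[150:270,290:430]
cv2.imwrite("pics/c4.png",np.hstack([cv2.resize(q,(396,340),interpolation=cv2.INTER_CUBIC) for q in(a,b)]))
E
```

```text
t17.58 tcp [608.9 101.6 164.3] phi -3.83 tilt [ 0.0005 -0.    ] togo cm [0.   0.05 6.43] az 0.003 F [-0.5  0.  -0.9] open 14.8
top 518
(array([605.3,  67.7]), array([ 49.2, 100.4]), 86.38) [0.61581996 0.06123689 0.16040127]
scene 696
(array([610.5,  99.4]), array([119.3, 103.9]), 86.82) [0.62524894 0.09930688 0.1603793 ]
```

View pics/c4.png

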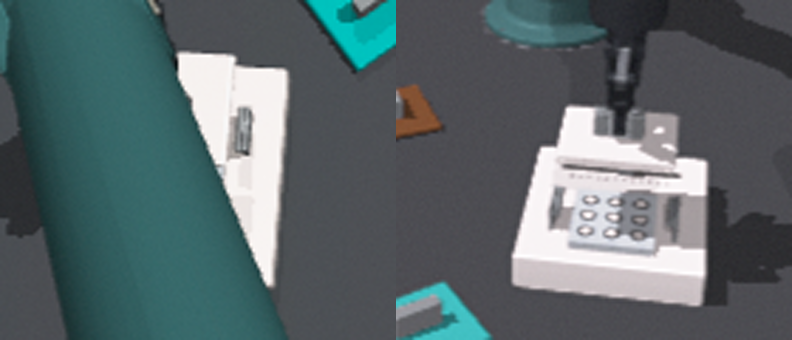

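The lid is held level over the block and within about 1 mm (scene view: lid edge parallel to the block). I'll apply that small correction and descend to just above the catches.

Emit:
jog_arm(steps=[{"x": 0.09, "y": 0.05, "z": 1, "ax": 0, "ay": 0, "az": 0.003, "fingers": 1}, {"x": 0, "y": 0, "z": 2, "ax": 0, "ay": 0, "az": 0, "fingers": 1}, {"x": 0, "y": 0, "z": 2, "ax": 0, "ay": 0, "az": 0, "fingers": 1}, {"x": 0, "y": 0, "z": 1.5, "ax": 0, "ay": 0, "az": 0, "fingers": 1}, {"x": 0, "y": 0, "z": 0.6, "ax": 0, "ay": 0, "az": 0, "fingers": 1}, {"x": 0, "y": 0, "z": 0, "ax": 0, "ay": 0, "az": 0, "fingers": 1}, {"x": 0, "y": 0, "z": 0, "ax": 0, "ay": 0, "az": 0, "fingers": 1}, {"x": 0, "y": 0, "z": 0, "ax": 0, "ay": 0, "az": 0, "fingers": 1}, {"x": 0, "y": 0, "z": 0, "ax": 0, "ay": 0, "az": 0, "fingers": 1}], squeeze=80)

```text
time_s: 18.43
eef_pos: [0.6103, 0.1026, 0.0939]
tcp_rot: [0.732, 0.681, 0.001, 0.001]
wrist_force: [-0.6, -0.4, -0.9]
opening: 0.0146
```

```bash
python3 - <<'E'
from meas import *
togo(609.5,102.5,87,-4)
n="scene"; im,d=snapshot(n); save(n+"5",im); W=cloud(n,im,d)
m=box(W,[.5,-.02,.082],[.72,.22,.100])&(im.min(-1)>130); print(m.sum(),rect(W[m]),W[m].mean(0))
for lo,hi in((0,.07),(.13,.2)):
  m=box(W,[.585,lo-.01,.068],[.65,hi,.081]); print("catch",m.sum(),W[m].mean(0),rect(W[m]))
E
```

```text
t18.43 tcp [610.3 102.6  93.9] phi -4.13 tilt [0.002  0.0004] togo cm [-0.02 -0.08  0.69] az -0.002 F [-0.6 -0.4 -0.9] open 14.6
664 (array([611.2, 101.1]), array([119.1, 105.8]), 85.39) [0.62501234 0.10094662 0.09017459]
catch 26 [0.61006191 0.03554428 0.07677221] (array([608.5,  35.5]), array([ 7.1, 44.3]), 85.47)
catch 32 [0.61950032 0.1647678  0.07631504] (array([616.3, 164.9]), array([ 6.5, 45.3]), 88.79)
```

Emit:
jog_arm(steps=[{"x": -0.03, "y": 0, "z": 0.3, "ax": 0, "ay": 0, "az": 0, "fingers": 1}, {"x": 0, "y": 0, "z": 0.2, "ax": 0, "ay": 0, "az": 0, "fingers": 1}, {"x": 0, "y": 0, "z": 0.2, "ax": 0, "ay": 0, "az": 0, "fingers": 1}, {"x": 0, "y": 0, "z": 0.2, "ax": 0, "ay": 0, "az": 0, "fingers": 1}, {"x": 0, "y": 0, "z": 0, "ax": 0, "ay": 0, "az": 0, "fingers": 1}, {"x": 0, "y": 0, "z": 0, "ax": 0, "ay": 0, "az": 0, "fingers": 1}])

```text
time_s: 18.98
eef_pos: [0.6106, 0.1025, 0.0853]
tcp_rot: [0.732, 0.681, 0.001, 0.001]
wrist_force: [-1.5, -1.8, 6.9]
opening: 0.0142
```

Emit:
jog_arm(steps=[{"x": 0, "y": 0, "z": 0.15, "ax": 0, "ay": 0, "az": 0, "fingers": 1}, {"x": 0, "y": 0, "z": 0.15, "ax": 0, "ay": 0, "az": 0, "fingers": 1}, {"x": 0, "y": 0, "z": 0, "ax": 0, "ay": 0, "az": 0, "fingers": 1}, {"x": 0, "y": 0, "z": 0, "ax": 0, "ay": 0, "az": 0, "fingers": 1}])

```text
time_s: 19.32
eef_pos: [0.6113, 0.1025, 0.0831]
tcp_rot: [0.732, 0.681, 0.002, 0.001]
wrist_force: [-2.1, -1.0, 10.6]
opening: 0.014
```

As expected, the catches resist with 7–11 N. Continuing.

Emit:
jog_arm(steps=[{"x": 0, "y": 0, "z": 0.15, "ax": 0, "ay": 0, "az": 0, "fingers": 1}, {"x": 0, "y": 0, "z": 0.15, "ax": 0, "ay": 0, "az": 0, "fingers": 1}, {"x": 0, "y": 0, "z": 0, "ax": 0, "ay": 0, "az": 0, "fingers": 1}, {"x": 0, "y": 0, "z": 0, "ax": 0, "ay": 0, "az": 0, "fingers": 1}])

```text
time_s: 19.65
eef_pos: [0.6116, 0.1023, 0.0795]
tcp_rot: [0.732, 0.681, 0.002, 0.001]
wrist_force: [0.9, -0.0, 5.7]
opening: 0.0142
```

Emit:
jog_arm(steps=[{"x": 0, "y": 0, "z": 0.15, "ax": 0, "ay": 0, "az": 0, "fingers": 1}, {"x": 0, "y": 0, "z": 0.15, "ax": 0, "ay": 0, "az": 0, "fingers": 1}, {"x": 0, "y": 0, "z": 0, "ax": 0, "ay": 0, "az": 0, "fingers": 1}, {"x": 0, "y": 0, "z": 0, "ax": 0, "ay": 0, "az": 0, "fingers": 1}])

```text
time_s: 19.98
eef_pos: [0.6091, 0.1021, 0.0736]
tcp_rot: [0.732, 0.681, -0.0, -0.0]
wrist_force: [3.8, 0.8, -8.7]
opening: 0.0146
```

Emit:
jog_arm(steps=[{"x": 0, "y": 0, "z": 0.15, "ax": 0, "ay": 0, "az": 0, "fingers": 1}, {"x": 0, "y": 0, "z": 0.15, "ax": 0, "ay": 0, "az": 0, "fingers": 1}, {"x": 0, "y": 0, "z": 0, "ax": 0, "ay": 0, "az": 0, "fingers": 1}, {"x": 0, "y": 0, "z": 0, "ax": 0, "ay": 0, "az": 0, "fingers": 1}])

```text
time_s: 20.32
eef_pos: [0.6086, 0.1022, 0.0712]
tcp_rot: [0.732, 0.681, -0.001, -0.001]
wrist_force: [-0.5, 1.1, -5.8]
opening: 0.0145
```

```bash
python3 -c "
from h import *
togo(610.3,102.5,69.6,-4)"
```

```text
t20.32 tcp [608.6 102.2  71.2] phi -4.12 tilt [-0.0019 -0.0001] togo cm [0.04 0.16 0.16] az -0.002 F [-0.5  1.1 -5.8] open 14.5
```

Emit:
jog_arm(steps=[{"x": 0, "y": 0, "z": 0.15, "ax": 0, "ay": 0, "az": 0, "fingers": 1}, {"x": 0, "y": 0, "z": 0.15, "ax": 0, "ay": 0, "az": 0, "fingers": 1}, {"x": 0, "y": 0, "z": 0, "ax": 0, "ay": 0, "az": 0, "fingers": 1}, {"x": 0, "y": 0, "z": 0, "ax": 0, "ay": 0, "az": 0, "fingers": 1}, {"x": 0, "y": 0, "z": 0, "ax": 0, "ay": 0, "az": 0, "fingers": 1}])

```text
time_s: 20.73
eef_pos: [0.6098, 0.102, 0.0696]
tcp_rot: [0.732, 0.681, 0.0, 0.0]
wrist_force: [-3.3, -1.5, 5.3]
opening: 0.0145
```

Emit:
jog_arm(steps=[{"x": 0, "y": 0, "z": 0.1, "ax": 0, "ay": 0, "az": 0, "fingers": 1}, {"x": 0, "y": 0, "z": 0, "ax": 0, "ay": 0, "az": 0, "fingers": 1}, {"x": 0, "y": 0, "z": 0, "ax": 0, "ay": 0, "az": 0, "fingers": 1}, {"x": 0, "y": 0, "z": 0, "ax": 0, "ay": 0, "az": 0, "fingers": 1}])

```text
time_s: 21.07
eef_pos: [0.6098, 0.102, 0.0696]
tcp_rot: [0.732, 0.681, 0.0, 0.001]
wrist_force: [-4.4, -1.4, 13.4]
opening: 0.0141
```

Emit:
jog_arm(steps=[{"x": 0, "y": 0, "z": -0.04, "ax": 0, "ay": 0, "az": 0, "fingers": 1}, {"x": 0, "y": 0, "z": 0, "ax": 0, "ay": 0, "az": 0, "fingers": 1}, {"x": 0, "y": 0, "z": 0, "ax": 0, "ay": 0, "az": 0, "fingers": 1}, {"x": 0, "y": 0, "z": 0, "ax": 0, "ay": 0, "az": 0, "fingers": 1}, {"x": 0, "y": 0, "z": 0, "ax": 0, "ay": 0, "az": 0, "fingers": 1}, {"x": 0, "y": 0, "z": 0, "ax": 0, "ay": 0, "az": 0, "fingers": 1}])

```text
time_s: 21.57
eef_pos: [0.6098, 0.102, 0.0696]
tcp_rot: [0.732, 0.681, 0.0, 0.0]
wrist_force: [-4.1, -1.9, 10.0]
opening: 0.0145
```

```bash
python3 - <<'E'
from meas import *
n="scene"
for i in range(4): im,d=snapshot(n); togo(610,102,69.6,-4)
W=cloud(n,im,d)
m=box(W,[.5,-.02,.055],[.72,.22,.074])&(im.min(-1)>140); print(m.sum(),rect(W[m]),W[m].mean(0))
P=W[m]; print("plane slopes",np.linalg.lstsq(np.c_[P[:,:2]-P[:,:2].mean(0),np.ones(len(P))],P[:,2],rcond=None)[0])
im2,_=snapshot("top"); a=im2[130:250,200:340]; b=im[150:270,290:430]
save("c6",np.hstack([cv2.resize(q,(396,340),interpolation=cv2.INTER_CUBIC) for q in(a,b)]))
E
```

```text
t21.62 tcp [609.8 102.   69.6] phi -4.14 tilt [ 0.0007 -0.0006] togo cm [ 0.    0.02 -0.  ] az -0.002 F [-4.3 -1.7 10. ] open 14.5
t21.67 tcp [609.8 102.   69.6] phi -4.14 tilt [ 0.0008 -0.0006] togo cm [0.   0.02 0.  ] az -0.002 F [-4.8 -0.7  9.9] open 14.3
t21.72 tcp [609.8 102.   69.6] phi -4.14 tilt [ 0.0007 -0.0006] togo cm [ 0.    0.02 -0.  ] az -0.002 F [-4.7 -0.1 10.1] open 14.3
t21.77 tcp [609.8 102.   69.6] phi -4.13 tilt [ 0.0008 -0.0006] togo cm [-0.    0.02 -0.  ] az -0.002 F [-4.4 -1.2 10.4] open 14.1
659 (array([610.7,  97.6]), array([125.4, 107.5]), 84.81) [0.62669459 0.09882602 0.06549007]
plane slopes [-0.03504586  0.00155698  0.06549007]
```

View pics/c6.png

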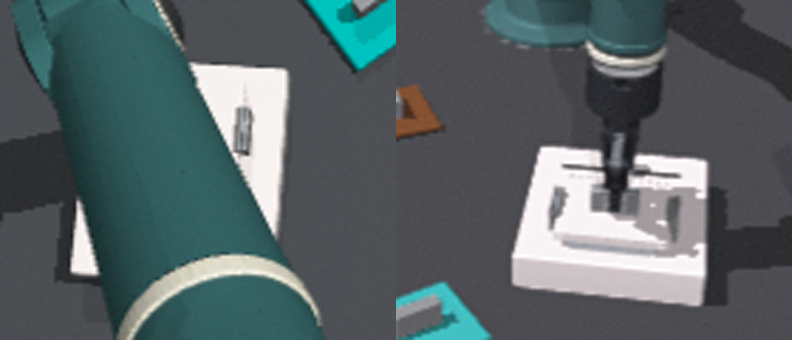

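```bash
python3 - <<'E'
from meas import *
n="scene"; im,d=snapshot(n); W=cloud(n,im,d)
for lo in(.055,.0605):
  m=box(W,[.5,.045,lo],[.72,.16,.074])&(im.min(-1)>140); m=cv2.erode(m.astype(np.uint8),np.ones((3,3)))>0
  P=W[m]
  for _ in range(5):
    A=np.c_[P[:,:2]-[.61,.102],np.ones(len(P))]; c=np.linalg.lstsq(A,P[:,2],rcond=None)[0]; e=abs(A@c-P[:,2]); P=P[e<max(.0008,2*e.std())] 
  print(len(P),c,P.min(0),P.max(0))
togo(610,102,69.6,-4)
E
```

```text
159 [-0.00357425 -0.00030544  0.06620078] [0.56440385 0.04869404 0.06523449] [0.66276357 0.15494263 0.06703572]
175 [ 0.0030011  -0.00039611  0.06626667] [0.56440385 0.04869404 0.06548322] [0.66426758 0.15494263 0.06721459]
t21.87 tcp [609.8 102.   69.6] phi -4.14 tilt [ 0.0008 -0.0006] togo cm [-0.    0.02 -0.  ] az -0.002 F [-4.3 -1.6 11. ] open 14.3
```

The lid is flat (slope under 0.3°). Its top reads 66.2 mm against a nominal 65 mm, the same +1 mm this camera shows for the block and deck. It is home and pressed with about 10 N, so I'm handing in.

```bash
python3 -c "
from h import *
r.sign_off()"
```

```text
the job is handed in; nothing more can be done
```

I set the slider to the pointer, then snapped the white lid home between the catches. I handed in at about 22 s with the arm still gripping the handle and pressing down.

- **Slider:** My first placing was about 1.3 mm too far, so I regripped it and corrected it. The top camera then showed it within about 0.3 mm of the pointer. The arm hid it from that camera after the lid went on, so I did not measure it again, but nothing came near it.
- **Lid:** The catches pushed back with 7–11 N, the force dropped and reversed at the snap, and it rose again only at the expected home height (TCP at 69.6 mm). The lid's top is flat to within 0.3° and reads 66.2 mm against a nominal 65 mm. The cameras read the block and deck about 1 mm high as well.
- **Push:** It held steady at 10–11 N downward, with a side force of about 4 N left over.
- **Disagreements:** The two cameras differ by 2–4 mm in position. I settled this by checking against where the gripper actually touched the slider. The first flatness fit gave a 2° slope, which I put down to pixels from the lid's side face; leaving those out gave the 0.3° above.
- **Bottle, beaker and tube rack:** I kept the arm away from all three, but did not measure them again at the end.

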